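Bring down and nip the bench hold-down with its concentric knobs

ROBOT

A 6-joint arm with a two-finger parallel gripper is mounted at the origin on the work surface. World frame = base frame: x ahead of the robot, y to its left, z up, the work surface at z = 0. Lengths are in m, angles in rad, forces in N, time in s.
With the tool pointing down it reaches from about 0.35 to 0.875 m from the base axis. Payload 4.2 kg.
Tool frame: the origin (TCP) lies on the mounting face of the last link; the fingertips stand 182 mm ahead of it and the grasp point (between the pads) lies 164 mm ahead of it; x points along the fingers, z is the direction in which the jaws open and shut, and the axes are right-handed (so a half turn about x gives the same grasp; the last joint's range is limited). The gripper opens to 87 mm and grips with 3 to 60 N. Pads are 19 mm wide; open, the fingers measure 117 mm over their backs; the gripper's body (75 mm by 190 mm) begins 51 mm behind the grasp point.
Start: joints at [1.595, 0.385, 0.008, 0, -1.194, -0.259], TCP at [0.145, 0.608, 0.405] pointing down, gripper open.
Joint ranges: [-3.14, 3.14], [-1.21, 2.06], [-1.07, 1.41], [-3.16, 2.05], [-2.99, -0.16], [-3.1, 3.1]. Speed limits (rad/s): [2.79, 2.79, 3.14, 3.14, 3.14, 3.14].

INTERFACE

Orientations are given as a rotation vector (axis times angle).
In Python, from bench import manip, imaging gives the robot as it stands.
- The arm moves only by the tool step_arm, never from a script. Its argument "deltas" is a list of rows, each an object with "slide": the shift along the world's x, y, z in m, a list of three; "angular": the turn, a rotation vector about the world's x, y, z in rad, a list of three; "fingers": the opening in per cent of the stroke, from 0 (shut) to 100 (fully open). In form: [{"slide": [dx, dy, dz], "angular": [ax, ay, az], "fingers": fingers}, ...]. A call has exactly 5 rows; each row is the pose to reach, as a shift and turn from the pose measured when the call began; what a row does not reach only later rows make up. A row lasts 1/8 s, in which the tool goes at most 62.5 mm and 10.7 degrees, less where a joint would pass 70% of its speed; a pose out of reach is approached as far as the arm can. A call with a gripper value outside its range is refused whole. The fingers move at their own pace and stop on an object; "newtons" is the grip in N (left out, the last holds). Time passes only in rows, so rows that repeat a pose let the fingers close, or fill a call up. It gives the time, the measured TCP pose, the force and the opening at its end, in the units of the state.
- manip.state(): the state, without advancing time (a new reading comes with each control period).
- imaging.capture(name): name is "scene" or "side" or "wrist"; returns a dict with "frame" (384x512x3 uint8, blue, green, red), "intrinsics" (3x3 intrinsics, pixels), "camera_from_world" (4x4, takes a point from world to camera coordinates); the wrist camera has in their place "mount" (4x4, takes a point from camera to tool coordinates, whose origin is the TCP and whose axes are the tool frame's). Camera axes: x right, y up, looking along -z (the intrinsics and any distortion apply to the point x, -y, -z); pixel columns grow to the right and rows downward; lengths in m; the calibration is good to about 2 mm. A picture is of the moment at which its call begins: read the wrist's pose just before it. There is no depth.
- manip.hand_in(): hands the job in, once; it reports no verdict.
The state is a dict: "time": time; "joint_positions": joint angles; "joint_velocities": joint speeds; "tau": joint torques, N m; "position": TCP position; "eef_rot": TCP orientation; "force": force on the tool from outside, world axes, zero at the start; "torque": the same for the moment, N m; "opening": finger opening in m.
Only numpy, scipy, OpenCV 4.12 (cv2) and the standard library are available. Lean on these libraries where they do the work, as an engineer would, in place of code of your own. Each camera call takes 0.05 s, during which the arm holds its last target. There are 200 camera calls.

TASK

Set the bench hold-down on the tenoned board: first lower its guide sleeve by turning only the big black outer ring clockwise until its white mark points at the brass index, leaving the orange inner knob as it is. Then turn only the orange inner knob clockwise, feeling for the board, until the sprung rubber nose holds the board with a light nip of about 12 N (never over 30 N), with the ring still on its mark. Let go, and leave the board and the things around it where they lie.

Things in the scene. Friction and masses are not known exactly. Their poses are not given: they have to be found in the camera images.
- outer (a joint): Angle of the black knurled outer ring (58 mm diameter, 21 mm high), rad. Grows clockwise seen from above and lowers the grey guide sleeve round the ram by 8 mm per rad. The white mark is exactly on the brass index at 1.60; within 0.14 rad counts as on it. Range 0 to 2.2, starts at 0.3 to 1.0. Stiff: 0.15 N m of friction, stays where it is left.
- inner (a joint): Angle of the orange inner knob (31 mm across, grip 26 mm high), rad. Grows clockwise from above, lowers the nose 7 mm per rad. Range 0 to 3.6, starts at 0 to 0.35; 0.18 N m of friction, stays as left. Once the nose is on the board each rad adds 21 N of nip and 0.147 N m to the knob's torque (12 N: 0.084 N m more than turning free). It meets the board at about 0.64 to 2.07 rad, unknown beforehand.
- outer_grip (a point): Centre of the outer ring on the common vertical axis, half-way up it (137.5 mm above the bench; the ring spans 127 to 148 mm). It can be gripped across any diameter, from above, the inner knob between the fingers. Under it the green head (60 mm across) ends at 118 mm above the bench. The frame turns with the ring.
- outer_mark (a point): The white mark on top of the ring, 27 mm from the axis.
- inner_grip (a point): Centre of the inner knob on the common vertical axis, half-way up its grip (165 mm above the bench; the grip spans 152 to 178 mm, only 4 mm over the ring's top). The frame turns with the knob.
- inner_mark (a point): Outer end of the white line on top of the inner knob, 13.5 mm from the axis, 178 mm above the bench.
- index (a point): Top of the brass index bar (24 mm long, 5 mm wide, top 123 mm above the bench, so lower than the ring) on the arm, 45 mm from the knob axis; its x axis points straight away from that axis. It belongs to the hold-down, a green casting bolted to the bench: a 50 mm wide arm (top at 115 mm) leads that way to a post 87 to 137 mm from the axis, 120 mm high.
- ram: The steel ram under the head with all it carries: stem, brass spring (3 N/mm, no preload, 13 mm travel) and black rubber nose 24 mm across. Origin on the knob axis at the ram's lower end. The nose's underside is 21 to 31 mm below this point while free: the stem is set by hand, differently each time. The nip is the force between nose and board.
- board_top (a point): Centre of the top face of the loose beech board (90 x 130 mm, 25 mm thick, two 30 mm tenons on one edge) that lies on the bench under the nose, 0.3 kg. It must not shift by more than 8 mm.
- chisel: Chisel with dark wooden handle, about 240 mm long, lying on the bench beside the board; bystander, as are the next four: none may be shifted by more than 20 mm.
- offcut: Wood offcut 60 x 45 x 30 mm, origin under it, on the robot's side of the board.
- square: Try square, 100 mm stock and 140 mm blade, lying flat.
- plane: Wooden hand plane, 220 mm long, 100 mm high.
- glue: White glue bottle with orange cap, 64 mm across, 160 mm high.

How it is judged:
On the way, in this order (a step that is already met when the one before it is completed fails the run):
1. the outer ring's mark is on the brass index (within 0.14 rad), the inner knob still as it was at the start (its mark within 2.5 mm), the nose not yet on the board (value of joint outer between 1.46 and 1.74 rad and distance of inner_mark from where it was at the start of the episode below 0.0025 m and contact force between ram and board below 0.5 N), for 0.3 s.
2. the nose nips the board with more than 5 N, the ring still on its mark (value of joint outer between 1.46 and 1.74 rad and contact force between ram and board above 5 N), for 0.2 s.
At the end, for the whole second after the job is handed in: the ring's mark on the index (outer 1.46 to 1.74 rad), the nose nipping the board with 7 to 17 N, the inner knob and the board at rest, the board within 8 mm of where it lay, everything released (value of joint outer between 1.46 and 1.74 rad and contact force between ram and board between 7 and 17 N and velocity of joint inner below 0.05 rad/s and linear speed of board below 0.01 m/s and distance of board_top from where it was at the start of the episode below 0.008 m); the robot touches nothing.
It fails at once if the nose presses the board with more than 30 N (contact force between ram and board above 30 N).
It fails at once if the board is shifted by more than 15 mm (distance of board_top from where it was at the start of the episode above 0.015 m).
It fails at once if a bystander is shifted by more than 20 mm (distance of any of chisel, offcut, square, plane, glue from where it was at the start of the episode above 0.02 m).
It also fails if it takes over 72 s, if anything falls off the work surface, if the arm or the gripper's body presses on something with over 40 N, if the wrist force passes 120 N, or if a joint passes its speed limit or range.

## Working session

There is one attempt and no reset: what is moved stays moved. The work goes in short steps, Python scripts to look and compute and a tool call to move; the robot and the scene stay as the last step left them, time stands still between calls to the robot, and variables do not carry over. Pictures are saved under pics/ and viewed, about 8 in all and at most 12, crops included, and the job is handed in when it is done.

Besides the shell and the picture viewer there is one more tool, called after ">>>" in YAML: its name, and indented under it one key for each argument. step_arm: Moves the arm, as the interface text tells. Its arguments: {"type":"object","properties":{"deltas":{"type":"array"},"newtons":{"type":"number"}},"required":["deltas"]}

```bash
mkdir -p pics; ls
cat > h.py <<'E'
import numpy as np, cv2
from scipy.spatial.transform import Rotation as R
from bench import manip, imaging
def cap(n,f=None):
    s=manip.state(); d=imaging.capture(n)
    if f: cv2.imwrite('pics/'+f,d['frame'])
    return s,d
def cfw(s,d):
    if 'camera_from_world' in d: return np.array(d['camera_from_world'])
    T=np.eye(4);T[:3,:3]=R.from_rotvec(s['eef_rot']).as_matrix();T[:3,3]=s['position']
    return np.linalg.inv(T@np.array(d['mount']))
def proj(C,K,p):
    q=(C@np.append(p,1))[:3];u=np.array(K)@np.array([q[0],-q[1],-q[2]]);return u[:2]/u[2]
def atz(C,K,uv,z):
    r=np.linalg.inv(np.array(K))@np.array([uv[0],uv[1],1]);r=np.array([r[0],-r[1],-r[2]])
    W=np.linalg.inv(C);o=W[:3,3];v=W[:3,:3]@r;return o+v*(z-o[2])/v[2]
E
python3 - <<'E'
from h import *
s,d=cap('scene');s2,e=cap('side');s3,w=cap('wrist')
print(s); print(d.keys(),d['intrinsics'],d['camera_from_world'],e['camera_from_world'],w['mount'],w['intrinsics'])
import pickle;pickle.dump([(s,d),(s2,e),(s3,w)],open('p0.pkl','wb'))
cv2.imwrite('pics/a.png',cv2.resize(np.vstack([np.hstack([d['frame'],e['frame']])]),(800,300)))
cv2.imwrite('pics/w.png',w['frame'])
E
```

```text
pics
{'time': 0.0, 'joint_positions': array([ 1.59460905e+00,  3.85523362e-01,  6.60613632e-03, -5.28829899e-04,
       -1.19400009e+00, -2.58593702e-01]), 'joint_velocities': array([ 0.00178794,  0.00129122, -0.00062468,  0.00102444, -0.00099338,
        0.00063205]), 'tau': array([-1.21837405e-05, -3.90664852e+01,  1.87406623e+01,  4.21976477e+00,
        1.09374206e-02, -1.94520958e-04]), 'position': array([0.14531177, 0.60764465, 0.40366708]), 'eef_rot': array([ 1.37838983,  1.08727862, -1.38131923]), 'force': array([0.16478949, 0.02705559, 0.04845906]), 'torque': array([ 0.02201267,  0.0102295 , -0.01542773]), 'opening': 0.08710240803146947}
dict_keys(['frame', 'intrinsics', 'camera_from_world']) [[402.61978189   0.         259.22662175]
 [  0.         402.61978189 192.35261828]
 [  0.           0.           1.        ]] [[ 0.21962575  0.9754513   0.01610264 -0.13864242]
 [-0.64580518  0.13299383  0.75182997  0.25606906]
 [ 0.73123197 -0.17552039  0.65916037 -1.61467978]
 [ 0.          0.          0.          1.        ]] [[ 0.72383466 -0.68990655  0.00960913 -0.35295162]
 [ 0.48086568  0.51440317  0.71004054 -0.35936679]
 [-0.49480459 -0.50933125  0.70409523 -0.96260821]
 [ 0.          0.          0.          1.        ]] [[ 5.21853004e-04  2.65828439e-01 -9.64020212e-01  2.18054686e-02]
 [ 7.29561309e-04  9.64019985e-01  2.65828772e-01  7.19121090e-02]
 [ 9.99999598e-01 -8.42035390e-04  3.09138581e-04 -4.21320682e-04]
 [ 0.00000000e+00  0.00000000e+00  0.00000000e+00  1.00000000e+00]] [[336.35899605   0.         261.57752234]
 [  0.         336.35899605 192.63137818]
 [  0.           0.           1.        ]]
```

View pics/a.png

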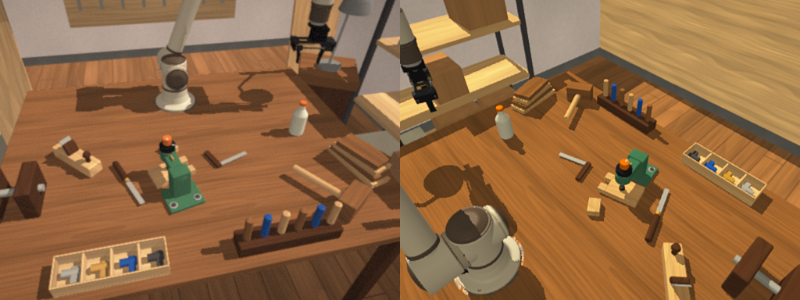

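The left half (scene camera) shows the hold-down's orange knob near (167,139) in the 800-wide picture. In the right half (side camera) it is at (624,164). I'll enlarge both.

Run:
```python
import pickle
from h import *
p=pickle.load(open('p0.pkl','rb'))
d=p[0][1]['frame'];e=p[1][1]['frame']
a=cv2.resize(d[160:285,170:270],None,fx=4,fy=4,interpolation=2); b=cv2.resize(e[190:270,245:345],None,fx=4,fy=4,interpolation=2)
b=np.vstack([b,np.zeros((500-320,400,3),np.uint8)])
cv2.imwrite('pics/b.png',np.hstack([a,b]))
```

```text
(no output)
```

View pics/b.png

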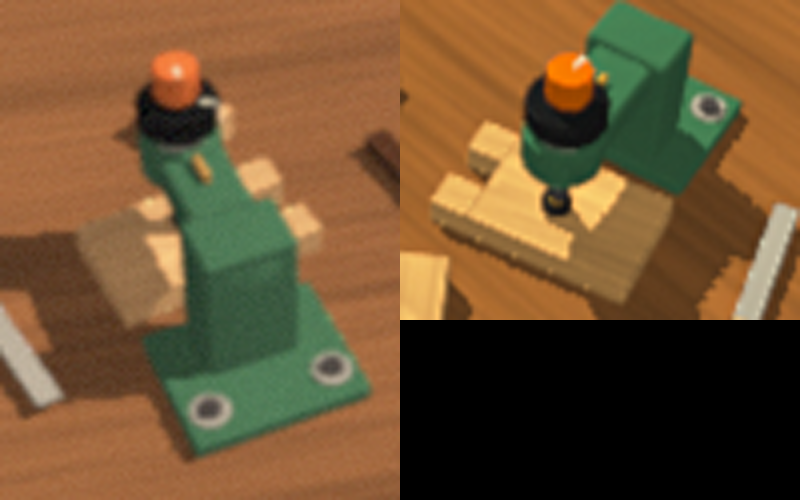

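The scene crop shows the knob top at about (214,176), the ring mark at (222,185) and the brass index at (220.5,202). In the side crop the knob top is at about (287.5,207).

Run:
```python
import pickle
from h import *
p=pickle.load(open('p0.pkl','rb'))
(s,d),(_,e),_2=p
f=lambda x,uv,z:atz(np.array(x['camera_from_world']),x['intrinsics'],uv,z).round(4)
k1=f(d,(214,176.5),.178);k2=f(e,(287.5,207),.178);m=f(d,(222,185.2),.148);i=f(d,(220.5,202),.123)
print(k1,k2,'mark',m,'idx',i)
c=(k1+k2)/2
for q in(m,i): v=(q-c)[:2];print(np.hypot(*v),np.degrees(np.arctan2(v[1],v[0])))
print(R.from_rotvec(s['eef_rot']).as_matrix().round(3))
```

```text
[ 0.5152 -0.1038  0.178 ] [ 0.5143 -0.1027  0.178 ] mark [ 0.5207 -0.0839  0.148 ] idx [ 0.5611 -0.0954  0.123 ]
0.020244134953116676 72.90767520361572
0.04701005211654206 9.612599305759293
[[-0.     0.973 -0.233]
 [-0.002 -0.233 -0.973]
 [-1.     0.     0.002]]
```

>>> step_arm:
  deltas:
    - {"slide": [0.185,-0.355,0],"angular": [0,0,0],"fingers": 100}
    - {"slide": [0.185,-0.355,0],"angular": [0,0,0],"fingers": 100}
    - {"slide": [0.185,-0.355,0],"angular": [0,0,0],"fingers": 100}
    - {"slide": [0.185,-0.355,0],"angular": [0,0,0],"fingers": 100}
    - {"slide": [0.185,-0.355,0],"angular": [0,0,0],"fingers": 100}

```text
time: 0.78
position: [0.2902, 0.3287, 0.4041]
eef_rot: [1.378, 1.088, -1.38]
force: [0.2, 0.3, -0.1]
opening: 0.087
```

>>> step_arm:
  deltas:
    - {"slide": [0.185,-0.355,0],"angular": [0,0,0],"fingers": 100}
    - {"slide": [0.185,-0.355,0],"angular": [0,0,0],"fingers": 100}
    - {"slide": [0.185,-0.355,0],"angular": [0,0,0],"fingers": 100}
    - {"slide": [0.185,-0.355,0],"angular": [0,0,0],"fingers": 100}
    - {"slide": [0.185,-0.355,0],"angular": [0,0,0],"fingers": 100}

```text
time: 1.4
position: [0.4342, 0.0514, 0.4043]
eef_rot: [1.379, 1.088, -1.379]
force: [0.6, 0.8, -0.5]
opening: 0.0872
```

>>> step_arm:
  deltas:
    - {"slide": [0.0808,-0.1544,0],"angular": [0,0,0],"fingers": 100}
    - {"slide": [0.0808,-0.1544,0],"angular": [0,0,0],"fingers": 100}
    - {"slide": [0.0808,-0.1544,0],"angular": [0,0,0],"fingers": 100}
    - {"slide": [0.0808,-0.1544,0],"angular": [0,0,0],"fingers": 100}
    - {"slide": [0.0808,-0.1544,0],"angular": [0,0,0],"fingers": 100}

```text
time: 2.02
position: [0.5147, -0.1032, 0.4038]
eef_rot: [1.379, 1.089, -1.381]
force: [-0.3, 1.3, -0.5]
opening: 0.087
```

Run:
```python
from h import *
import pickle
s,w=cap('wrist');s,w=cap('wrist','c0.png');pickle.dump((s,w),open('p1.pkl','wb'))
print(s['position'],s['eef_rot'],s['joint_positions'],s['torque'])
C=cfw(s,w);print(proj(C,w['intrinsics'],[.5147,-.1033,.178]),proj(C,w['intrinsics'],[.5147,-.1033,.148]))
cv2.imwrite('pics/c.png',cv2.resize(w['frame'],(768,576),interpolation=2))
```

```text
[ 0.51456336 -0.10260241  0.40410204] [ 1.37834601  1.08889376 -1.3794257 ] [ 1.12886089e-01  2.14576746e-01 -2.37683618e-01  1.01267836e-03
 -1.11869360e+00  1.22406011e+00] [ 0.03065965 -0.03991354 -0.00744475]
[263.00429436 215.63157319] [262.81979771 201.96947572]
```

View pics/c.png

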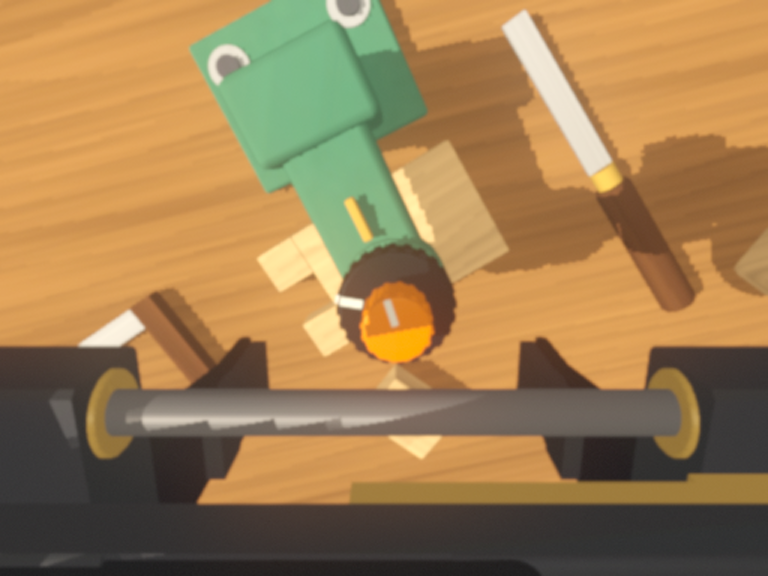

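The wrist picture shows the knob top at (398,322), the ring at about (397,302), the ring mark at (350,302) and the index bar from (350,199) to (370,241), all at 1.5x scale. The path down is clear.

Run:
```python
from h import *
import pickle
s,w=pickle.load(open('p1.pkl','rb'));C=cfw(s,w)
f=lambda u,v,z:atz(C,w['intrinsics'],(u/1.5,v/1.5),z)[:2]
k=f(398,322,.178);r=f(397,302,.148);m=f(345,301,.148);a=f(350,199,.123);b=f(370,241,.123);n=f(385,299,.178)
c=(k+r)/2;print(k,r,'post',f(0,0,.1))
for q in(m,a,b,n,):
  v=q-c;print(q,np.hypot(*v),np.degrees(np.arctan2(v[1],v[0])))
v=a-b;print(np.degrees(np.arctan2(v[1],v[0])),np.hypot(*v))
```

```text
[ 0.51499228 -0.10490429] [ 0.51486091 -0.10471894] post [0.70041126 0.05568025]
[ 0.52117098 -0.08030061] 0.025293910070375424 75.70745012425593
[ 0.56616232 -0.09245178] 0.05270545393286631 13.562608842173482
[ 0.54288634 -0.09711878] 0.028998742742745654 15.383698536579741
[ 0.52625097 -0.10189834] 0.011693099185832459 14.426907417610636
11.337867614185079 0.023739251097696534
```

>>> step_arm:
  deltas:
    - {"slide": [0.0004,-0.0017,-0.04],"angular": [0,0,0],"fingers": 100}
    - {"slide": [0.0004,-0.0017,-0.08],"angular": [0,0,0],"fingers": 100}
    - {"slide": [0.0004,-0.0017,-0.097],"angular": [0,0,0],"fingers": 100}
    - {"slide": [0.0004,-0.0017,-0.097],"angular": [0,0,0],"fingers": 100}
    - {"slide": [0.0004,-0.0017,-0.097],"angular": [0,0,0],"fingers": 100}

```text
time: 2.75
position: [0.5153, -0.1032, 0.3086]
eef_rot: [1.378, 1.088, -1.375]
force: [-0.1, -0.3, -0.1]
opening: 0.087
```

>>> step_arm:
  deltas:
    - {"slide": [0,0,0],"angular": [0,0,0],"fingers": 50}
    - {"slide": [0,0,0],"angular": [0,0,0],"fingers": 50}
    - {"slide": [0,0,0],"angular": [0,0,0],"fingers": 50}
    - {"slide": [0,0,0],"angular": [0,0,0],"fingers": 50}
    - {"slide": [0,0,0],"angular": [0,0,0],"fingers": 50}
  newtons: 30

```text
time: 3.38
position: [0.5151, -0.1043, 0.3088]
eef_rot: [1.376, 1.088, -1.377]
force: [-0.6, -5.7, 0.4]
opening: 0.0572
```

Run:
```python
from h import *
s=manip.state();print({k:np.round(s[k],4) for k in('position','eef_rot','force','torque','opening','joint_positions')})
```

```text
{'position': array([ 0.5151, -0.1043,  0.3088]), 'eef_rot': array([ 1.3755,  1.0875, -1.3766]), 'force': array([-0.6357, -5.6788,  0.4308]), 'torque': array([-1.5139,  0.1403,  0.137 ]), 'opening': np.float64(0.0572), 'joint_positions': array([ 0.11  ,  0.3104, -0.3718,  0.0043, -0.8873,  1.2277])}
```

>>> step_arm:
  deltas:
    - {"slide": [0,-0.0006,0],"angular": [0,0,-0.13],"fingers": 50}
    - {"slide": [0,-0.0006,0],"angular": [0,0,-0.26],"fingers": 50}
    - {"slide": [0,-0.0006,0],"angular": [0,0,-0.39],"fingers": 50}
    - {"slide": [0,-0.0006,0],"angular": [0,0,-0.52],"fingers": 50}
    - {"slide": [0,-0.0006,0],"angular": [0,0,-0.52],"fingers": 50}

```text
time: 4.0
position: [0.5147, -0.1058, 0.3088]
eef_rot: [1.733, 0.75, -1.74]
force: [-0.3, -5.9, 1.1]
opening: 0.0572
```

```bash
cat >> h.py <<'E'
def yaw(s):
    z=R.from_rotvec(s['eef_rot']).as_matrix()[:,1]; return np.arctan2(z[1],z[0])
def st():
    s=manip.state();print('yaw(y-axis)',round(yaw(s),4),{k:np.round(s[k],4).tolist() for k in('time','position','force','torque','opening','joint_positions')});return s
E
python3 - <<'E'
from h import *
st()
E
```

```text
yaw(y-axis) -0.7516 {'time': 4.0, 'position': [0.5147, -0.1058, 0.3088], 'force': [-0.2793, -5.879, 1.1331], 'torque': [-1.2644, 0.1361, -0.1842], 'opening': 0.0572, 'joint_positions': [0.1074, 0.3108, -0.3718, 0.0061, -0.8903, 0.708]}
```

>>> step_arm:
  deltas:
    - {"slide": [0,0,0],"angular": [0,0,-0.14],"fingers": 50}
    - {"slide": [0,0,0],"angular": [0,0,-0.28],"fingers": 50}
    - {"slide": [0,0,0],"angular": [0,0,-0.42],"fingers": 50}
    - {"slide": [0,0,0],"angular": [0,0,-0.55],"fingers": 50}
    - {"slide": [0,0,0],"angular": [0,0,-0.55],"fingers": 50}

```text
time: 4.62
position: [0.5138, -0.1069, 0.3088]
eef_rot: [2.069, 0.276, -2.084]
force: [-1.9, -5.5, 1.6]
opening: 0.0573
```

Run:
```python
from h import *
import pickle
s=st();s2,d=cap('scene');s,w=cap('wrist');pickle.dump((s,w,d),open('p2.pkl','wb'))
C=cfw(s,w);print(proj(C,w['intrinsics'],[.515,-.105,.148]),proj(C,w['intrinsics'],[.559,-.094,.123]))
a=cv2.resize(d['frame'][165:215,190:250],None,fx=6.67,fy=6.67,interpolation=2)
b=cv2.resize(w['frame'],(400,300),interpolation=2)
a=np.vstack([a,np.zeros((600-len(a),a.shape[1],3),np.uint8)])
b=np.vstack([b,cv2.resize(w['frame'][100:300,130:397],(400,300),interpolation=2)])
cv2.imwrite('pics/e.png',np.hstack([a,b]))
```

```text
yaw(y-axis) -1.3028 {'time': 4.625, 'position': [0.5138, -0.1069, 0.3088], 'force': [-1.8785, -5.499, 1.5809], 'torque': [-1.4649, 0.4864, -0.1136], 'opening': 0.0573, 'joint_positions': [0.1053, 0.3108, -0.3716, 0.0054, -0.8957, 0.1593]}
[254.22292535 267.55443576] [168.78075023 243.27897421]
```

View pics/e.png

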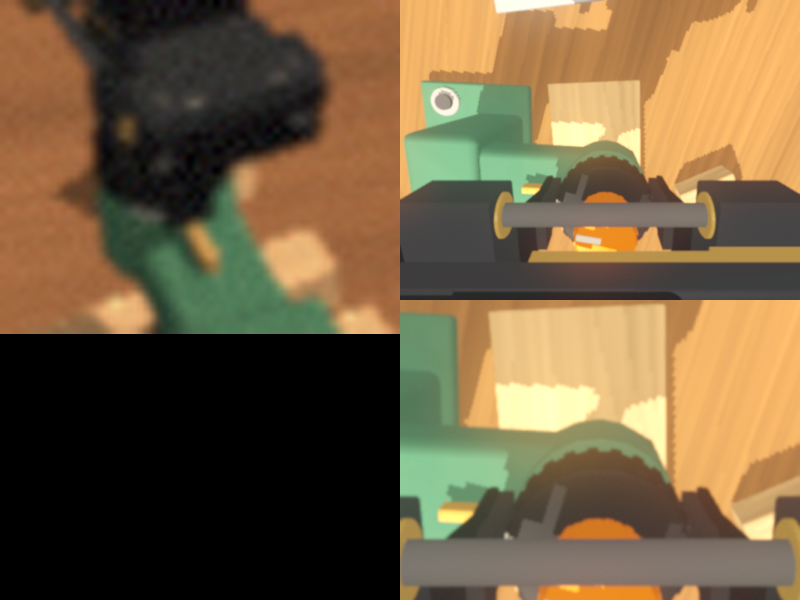

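The ring's mark is hidden by the left finger in both views. I'll release the ring, rise and look.

>>> step_arm:
  deltas:
    - {"slide": [0,0,0],"angular": [0,0,0],"fingers": 100}
    - {"slide": [0,0,0],"angular": [0,0,0],"fingers": 100}
    - {"slide": [0,0,0],"angular": [0,0,0],"fingers": 100}
    - {"slide": [0.001,0.002,0.04],"angular": [0,0,0],"fingers": 100}
    - {"slide": [0.001,0.002,0.095],"angular": [0,0,0],"fingers": 100}

```text
time: 5.35
position: [0.5148, -0.1046, 0.4035]
eef_rot: [2.064, 0.277, -2.088]
force: [1.5, 0.5, -0.0]
opening: 0.0863
```

>>> step_arm:
  deltas:
    - {"slide": [0,0,0.01],"angular": [0,0,0],"fingers": 100}
    - {"slide": [0,0,0.01],"angular": [0,0,0],"fingers": 100}
    - {"slide": [0,0,0.01],"angular": [0,0,0],"fingers": 100}
    - {"slide": [0,0,0.01],"angular": [0,0,0],"fingers": 100}
    - {"slide": [0,0,0.01],"angular": [0,0,0],"fingers": 100}

```text
time: 5.98
position: [0.5148, -0.1046, 0.4126]
eef_rot: [2.062, 0.277, -2.09]
force: [0.6, 0.4, 0.6]
opening: 0.0873
```

Run:
```python
from h import *
import pickle
s=st();s2,d=cap('scene');s,w=cap('wrist');pickle.dump((s,w,d),open('p3.pkl','wb'))
C=cfw(s,w);K=w['intrinsics']
p=proj(C,K,[.52,-.105,.148]).astype(int);u,v=p-[75,70];u,v=max(u,0),max(v,0);print(u,v)
b=cv2.resize(w['frame'][v:v+110,u:u+140],None,fx=5,fy=5,interpolation=2)
cv2.imwrite('pics/f.png',b)
```

```text
yaw(y-axis) -1.3017 {'time': 5.975, 'position': [0.5148, -0.1046, 0.4126], 'force': [0.6354, 0.4332, 0.5503], 'torque': [0.058, -0.0918, 0.0151], 'opening': 0.0873, 'joint_positions': [0.1096, 0.2115, -0.2206, 0.0041, -1.1518, 0.1578]}
174 127
```

View pics/f.png

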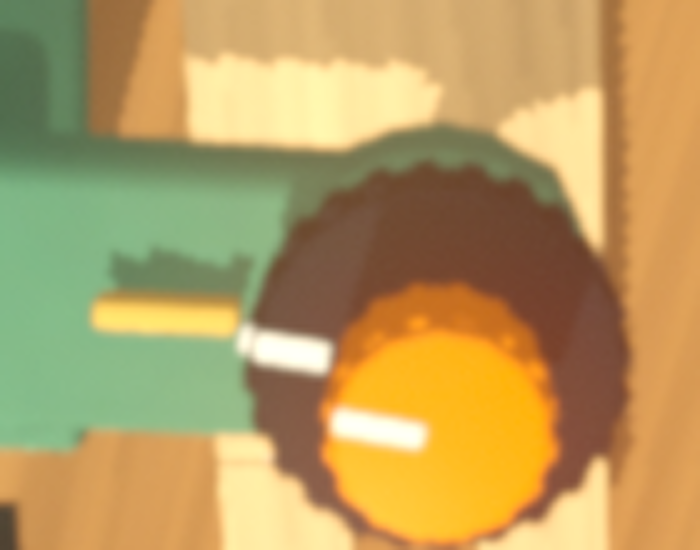

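The mark now lies close to the index. Crop points: mark (248,346) to (330,358), index (95,313) to (238,318), knob line (332,422) to (427,436), knob centre (441,438).

Run:
```python
from h import *
import pickle
s,w,d=pickle.load(open('p3.pkl','rb'));C=cfw(s,w)
f=lambda u,v,z:atz(C,w['intrinsics'],(174+u/5,127+v/5),z)[:2]
c=f(441,438,.178);r=f(441,355,.148);print('knob c',c,'ring c',r)
def seg(n,a,b,c0):
  v=a-b;m=(a+b)/2-c0;print(n,'dir',np.degrees(np.arctan2(v[1],v[0])).round(1),'len',np.hypot(*v).round(4),'radial',np.degrees(np.arctan2(m[1],m[0])).round(1),np.hypot(*m).round(4))
for c0 in (c,(c+r)/2):
  seg('mark',f(252,346,.148),f(330,358,.148),c0)
  seg('idx',f(95,315,.123),f(238,318,.123),c0)
  seg('knob',f(332,422,.178),f(427,436,.178),c0)
```

```text
knob c [ 0.51056647 -0.10388586] ring c [ 0.51089699 -0.10672004]
mark dir 6.1 len 0.0118 radial 6.8 0.0224
idx dir 14.0 len 0.0235 radial 12.5 0.0445
knob dir 6.4 len 0.0128 radial 6.4 0.0083
mark dir 6.1 len 0.0118 radial 10.4 0.0224
idx dir 14.0 len 0.0235 radial 14.3 0.0446
knob dir 6.4 len 0.0128 radial 16.2 0.0084
```

```bash
cat > m.py <<'E'
from h import *
import pickle,sys
def meas(s,w,n=4):
  C=cfw(s,w);K=w['intrinsics'];out={}
  F=w['frame'].astype(int);hsv=cv2.cvtColor(w['frame'],cv2.COLOR_BGR2HSV)
  wm=((hsv[...,1]<70)&(hsv[...,2]>150)).astype(np.uint8);ym=((hsv[...,0]>15)&(hsv[...,0]<28)&(hsv[...,1]>110)&(hsv[...,2]>150)).astype(np.uint8)
  for nm,M,z,L in(('mark',wm,.148,27),('knob',wm,.178,13.5),('idx',ym,.123,45)):
    k,lab,stt,cen=cv2.connectedComponentsWithStats(M)
    for i in range(1,k):
      if not 15<stt[i,4]<400: continue
      ys,xs=np.nonzero(lab==i);P=np.array([atz(C,K,(x,y),z)[:2] for x,y in zip(xs,ys)]);c=P.mean(0)
      if np.hypot(*(c-[.515,-.1045]))>.06: continue
      ev,V=np.linalg.eigh(np.cov((P-c).T));v=V[:,1]*np.sign(V[0,1])
      print(nm,cen[i].round(1),stt[i,4],'c',c.round(4),'dir',np.degrees(np.arctan2(v[1],v[0])).round(1),'len',(np.sqrt(12*ev[1])*1e3).round(1),(np.sqrt(12*ev[0])*1e3).round(1))
if __name__=='__main__':
  for f in('p1.pkl','p3.pkl'): p=pickle.load(open(f,'rb'));print(f);meas(p[0],p[1])
E
python3 m.py
```

```text
p1.pkl
mark [258.5 141.1] 240 c [ 0.5583 -0.1105] dir 14.7 len 20.2 8.8
mark [232.3 201.1] 140 c [ 0.5205 -0.0819] dir 62.6 len 13.7 5.7
mark [260.2 208.3] 54 c [ 0.5104 -0.1003] dir 5.0 len 12.6 2.4
knob [258.5 141.1] 240 c [ 0.5617 -0.1116] dir 14.7 len 17.6 7.7
knob [232.3 201.1] 140 c [ 0.5287 -0.0866] dir 62.6 len 11.9 4.9
knob [260.2 208.3] 54 c [ 0.5199 -0.1027] dir 5.0 len 11.0 2.1
idx [238.9 145.9] 230 c [ 0.5553 -0.0941] dir 12.5 len 23.2 5.8
p3.pkl
mark [204.  171.7] 127 c [ 0.5576 -0.1149] dir -8.3 len 15.7 7.8
mark [218.5 169.5] 52 c [ 0.5477 -0.1193] dir -0.4 len 6.7 5.9
mark [249.1 212.4] 84 c [ 0.5174 -0.0931] dir 3.8 len 13.3 3.8
mark [181.3 214.7] 18 c [ 0.5668 -0.0778] dir 20.9 len 13.3 1.9
knob [204.  171.7] 127 c [ 0.5546 -0.1222] dir -8.3 len 13.8 6.8
knob [218.5 169.5] 52 c [ 0.5459 -0.126 ] dir -0.4 len 5.9 5.1
knob [249.1 212.4] 84 c [ 0.5194 -0.1031] dir 3.8 len 11.7 3.4
knob [181.3 214.7] 18 c [ 0.5627 -0.0897] dir 20.9 len 11.7 1.7
idx [238.5 155.9] 16 c [ 0.5363 -0.1287] dir 17.7 len 13.2 0.8
idx [207.  189.1] 223 c [ 0.5544 -0.0952] dir 13.1 len 23.4 6.6
```

Run:
```python
from h import *
import pickle
for f,(u0,v0,u1,v1),z in(('p3.pkl',(219,189,242,203),.148),('p1.pkl',(222,194,245,208),.148),('p3.pkl',(238,207,262,218),.178)):
  p=pickle.load(open(f,'rb'));s,w=p[0],p[1];C=cfw(s,w);K=w['intrinsics']
  G=w['frame'][v0:v1,u0:u1,0].astype(float)  # blue
  print(f);print(G.astype(int)[::1])
  W=np.clip(G-(120 if z<.17 else 110),0,None);ys,xs=np.nonzero(W);wt=W[ys,xs]
  P=np.array([atz(C,K,(x+u0,y+v0),z)[:2] for x,y in zip(xs,ys)])
  c=np.average(P,axis=0,weights=wt);ev,V=np.linalg.eigh(np.cov((P-c).T,aweights=wt));v=V[:,1]*np.sign(V[0,1])
  print(c,np.degrees(np.arctan2(v[1],v[0])),np.sqrt(12*ev))
```

```text
p3.pkl
[[ 97  92  94 110 113  92  64  59  63  67  68  67  69  67  67  69  68  67
   67  67  66  65  65]
 [106  98  98 114 114  90  64  60  65  66  67  68  68  67  67  68  68  68
   68  67  67  65  65]
 [109 105 111 136 141 117  84  68  69  70  69  69  68  68  68  68  69  69
   68  68  66  67  65]
 [113 114 138 175 186 162 126 107 100  93  88  83  77  74  70  69  68  69
   68  67  67  67  65]
 [121 128 161 202 213 192 172 172 170 161 150 137 123 110 102  94  87  82
   77  73  69  67  64]
 [132 140 176 216 223 207 207 220 222 216 208 198 188 180 172 163 153 140
  125 110  93  77  65]
 [136 146 185 221 224 212 225 239 242 240 236 233 229 227 223 217 210 200
  189 174 148 107  73]
 [138 148 183 213 212 207 229 244 247 246 246 245 245 243 242 240 237 233
  228 217 189 137  80]
 [137 143 165 186 186 194 225 241 245 246 246 246 246 247 247 246 246 245
  243 232 198 139  80]
 [136 138 144 149 146 167 205 226 232 234 236 239 241 244 246 246 246 246
  245 232 194 128  72]
 [136 136 133 123 108 123 159 182 191 196 205 214 221 228 232 234 236 239
  239 228 186 116  62]
 [136 135 129 112  87  81 
[... 2254 characters left out ...]
 170 155 126  84  46  33]
 [ 69  97 169 218 237 242 244 245 246 245 245 244 243 242 240 236 232 227
  222 209 180 124  63  35]
 [ 68  86 143 191 212 221 228 233 236 239 241 244 245 245 245 245 244 243
  241 230 199 139  70  39]
 [ 63  65  97 135 158 171 183 192 200 212 221 228 232 234 236 239 241 243
  243 232 195 130  63  39]
 [ 61  52  57  74  89  98 111 122 137 157 170 183 190 196 204 213 220 227
  230 218 177 107  53  38]
 [ 62  49  39  43  52  58  59  66  76  87  98 110 120 129 144 159 170 182
  188 176 136  80  44  35]
 [ 64  51  40  42  48  51  51  52  51  55  56  59  64  69  80  89  98 109
  116 110  83  54  42  36]]
[ 0.51938329 -0.10310077] 4.185864186093679 [0.00379498 0.01205721]
```

Line directions and radial positions put the mark roughly 5–8° past the index. That may still be in band, but it is too close to the edge, so I'll grip again and turn the ring back 0.11 rad.

>>> step_arm:
  deltas:
    - {"slide": [-0.0005,-0.001,-0.05],"angular": [0,0,0],"fingers": 100}
    - {"slide": [-0.0005,-0.001,-0.09],"angular": [0,0,0],"fingers": 100}
    - {"slide": [-0.0005,-0.001,-0.104],"angular": [0,0,0],"fingers": 100}
    - {"slide": [-0.0005,-0.001,-0.104],"angular": [0,0,0],"fingers": 60}
    - {"slide": [-0.0005,-0.001,-0.104],"angular": [0,0,0],"fingers": 50}

```text
time: 6.7
position: [0.515, -0.1055, 0.3106]
eef_rot: [2.066, 0.277, -2.085]
force: [-0.1, -1.1, -0.6]
opening: 0.0741
```

>>> step_arm:
  deltas:
    - {"slide": [0,0,0],"angular": [0,0,0],"fingers": 50}
    - {"slide": [0,0,0],"angular": [0,0,0],"fingers": 50}
    - {"slide": [0,0,0],"angular": [0,0,0],"fingers": 50}
    - {"slide": [0,0,0],"angular": [0,0,0],"fingers": 50}
    - {"slide": [0,0,0],"angular": [0,0,0],"fingers": 50}

```text
time: 7.32
position: [0.5142, -0.1059, 0.3117]
eef_rot: [2.063, 0.277, -2.087]
force: [-4.1, -1.0, 5.4]
opening: 0.0575
```

```bash
python3 -c "
from h import *
st()"
```

```text
yaw(y-axis) -1.301 {'time': 7.325, 'position': [0.5142, -0.1059, 0.3117], 'force': [-4.0827, -0.9816, 5.3789], 'torque': [-0.1613, 1.2622, 0.0418], 'opening': 0.0575, 'joint_positions': [0.1074, 0.3084, -0.3669, 0.0062, -0.9068, 0.1585]}
```

>>> step_arm:
  deltas:
    - {"slide": [0,0,0],"angular": [0,0,0.04],"fingers": 50}
    - {"slide": [0,0,0],"angular": [0,0,0.08],"fingers": 50}
    - {"slide": [0,0,0],"angular": [0,0,0.115],"fingers": 50}
    - {"slide": [0,0,0],"angular": [0,0,0.115],"fingers": 50}
    - {"slide": [0,0,0],"angular": [0,0,0.115],"fingers": 50}

```text
time: 7.95
position: [0.5143, -0.1057, 0.3118]
eef_rot: [1.997, 0.386, -2.019]
force: [0.5, 2.0, -0.6]
opening: 0.0569
```

```bash
python3 -c "
from h import *
st()"
```

```text
yaw(y-axis) -1.1857 {'time': 7.95, 'position': [0.5143, -0.1057, 0.3118], 'force': [0.4639, 1.9707, -0.5634], 'torque': [0.6979, -0.0508, 0.1067], 'opening': 0.0569, 'joint_positions': [0.1081, 0.3081, -0.3677, 0.0076, -0.9054, 0.2723]}
```

>>> step_arm:
  deltas:
    - {"slide": [0,0,0],"angular": [0,0,0],"fingers": 100}
    - {"slide": [0,0,0],"angular": [0,0,0],"fingers": 100}
    - {"slide": [0,0,0],"angular": [0,0,0],"fingers": 100}
    - {"slide": [0,0,0.05],"angular": [0,0,0],"fingers": 100}
    - {"slide": [0,0,0.1],"angular": [0,0,0],"fingers": 100}

```text
time: 8.57
position: [0.5142, -0.1058, 0.4127]
eef_rot: [1.996, 0.386, -2.021]
force: [1.5, 0.8, 0.1]
opening: 0.0866
```

>>> step_arm:
  deltas:
    - {"slide": [-0.013,0.033,0],"angular": [0,0,0],"fingers": 100}
    - {"slide": [-0.027,0.067,0],"angular": [0,0,0],"fingers": 100}
    - {"slide": [-0.027,0.067,0],"angular": [0,0,0],"fingers": 100}
    - {"slide": [-0.027,0.067,0],"angular": [0,0,0],"fingers": 100}
    - {"slide": [-0.027,0.067,0],"angular": [0,0,0],"fingers": 100}

```text
time: 9.2
position: [0.4875, -0.0394, 0.4126]
eef_rot: [1.996, 0.385, -2.022]
force: [0.2, -0.9, 0.1]
opening: 0.0869
```

Run:
```python
from h import *
import pickle
s=st();s,w=cap('wrist');pickle.dump((s,w),open('p4.pkl','wb'))
C=cfw(s,w);K=w['intrinsics']
p=proj(C,K,[.525,-.103,.148]).astype(int);u,v=p-[70,55];u,v=max(u,0),max(v,0);print(u,v,proj(C,K,[.5143,-.1057,.148]),proj(C,K,[.5143,-.1057,.178]))
b=cv2.resize(w['frame'][v:v+110,u:u+140],None,fx=5,fy=5,interpolation=2)
cv2.imwrite('pics/g.png',b)
```

```text
yaw(y-axis) -1.1867 {'time': 9.2, 'position': [0.4875, -0.0394, 0.4126], 'force': [0.169, -0.9006, 0.0926], 'torque': [0.0309, -0.0912, 0.0085], 'opening': 0.0869, 'joint_positions': [0.2535, 0.1482, -0.3013, 0.0052, -1.1343, 0.1283]}
170 44 [256.10769424 101.39793533] [255.98303552 101.4820917 ]
```

View pics/g.png

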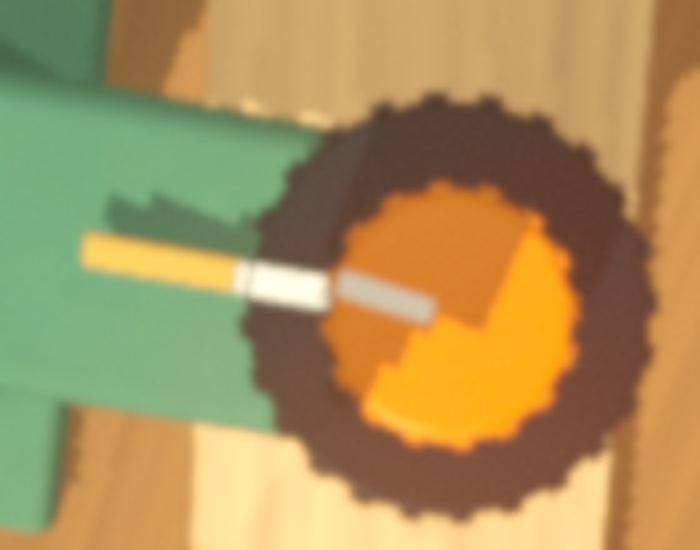

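The view is straight down. Index (82,250)–(236,277), mark mid (288,286) and axis (451,312) are collinear within about 1–2°, so the ring is on its mark. The knob line still has its original 8° offset. Next I'll grip the knob, with the fingertips above the ring.

>>> step_arm:
  deltas:
    - {"slide": [0.0268,-0.0663,0],"angular": [0,0,0],"fingers": 100}
    - {"slide": [0.0268,-0.0663,0],"angular": [0,0,0],"fingers": 100}
    - {"slide": [0.0268,-0.0663,-0.03],"angular": [0,0,0],"fingers": 90}
    - {"slide": [0.0268,-0.0663,-0.065],"angular": [0,0,0],"fingers": 80}
    - {"slide": [0.0268,-0.0663,-0.0756],"angular": [0,0,0],"fingers": 70}

```text
time: 9.88
position: [0.5137, -0.106, 0.3347]
eef_rot: [1.992, 0.385, -2.028]
force: [0.5, 0.8, 0.8]
opening: 0.067
```

>>> step_arm:
  deltas:
    - {"slide": [0,0,0],"angular": [0,0,0],"fingers": 60}
    - {"slide": [0,0,0],"angular": [0,0,0],"fingers": 60}
    - {"slide": [0,0,0],"angular": [0,0,0],"fingers": 60}
    - {"slide": [0,0,0],"angular": [0,0,0],"fingers": 60}
    - {"slide": [0,0,0],"angular": [0,0,0],"fingers": 60}

```text
time: 10.5
position: [0.5137, -0.106, 0.3351]
eef_rot: [1.993, 0.385, -2.027]
force: [0.2, -0.3, 0.0]
opening: 0.0522
```

```bash
python3 -c "
from h import *
st()"
```

```text
yaw(y-axis) -1.1877 {'time': 10.5, 'position': [0.5137, -0.106, 0.3351], 'force': [0.1968, -0.2765, 0.0492], 'torque': [0.0695, -0.0393, -0.023], 'opening': 0.0522, 'joint_positions': [0.1077, 0.282, -0.3373, 0.0074, -0.9678, 0.2711]}
```

>>> step_arm:
  deltas:
    - {"slide": [0.0006,0.0003,0.001],"angular": [0,0,0],"fingers": 50}
    - {"slide": [0.0006,0.0003,0.001],"angular": [0,0,0],"fingers": 20}
    - {"slide": [0.0006,0.0003,0.001],"angular": [0,0,0],"fingers": 20}
    - {"slide": [0.0006,0.0003,0.001],"angular": [0,0,0],"fingers": 20}
    - {"slide": [0.0006,0.0003,0.001],"angular": [0,0,0],"fingers": 20}
  newtons: 35

```text
time: 11.12
position: [0.5148, -0.1054, 0.3362]
eef_rot: [1.995, 0.385, -2.025]
force: [3.3, 1.2, -1.7]
opening: 0.0305
```

>>> step_arm:
  deltas:
    - {"slide": [0,0,0],"angular": [0,0,0],"fingers": 20}
    - {"slide": [0,0,0],"angular": [0,0,0],"fingers": 20}
    - {"slide": [0,0,0],"angular": [0,0,0],"fingers": 20}
    - {"slide": [0,0,0],"angular": [0,0,0],"fingers": 20}
    - {"slide": [0,0,0],"angular": [0,0,0],"fingers": 20}

```text
time: 11.75
position: [0.5148, -0.1054, 0.3362]
eef_rot: [1.995, 0.385, -2.025]
force: [2.0, 1.4, -1.7]
opening: 0.0302
```

```bash
python3 -c "
from h import *
st()"
```

```text
yaw(y-axis) -1.1875 {'time': 11.75, 'position': [0.5148, -0.1054, 0.3362], 'force': [1.974, 1.3842, -1.7227], 'torque': [0.4897, -0.6829, -0.003], 'opening': 0.0302, 'joint_positions': [0.1085, 0.282, -0.334, 0.0071, -0.9691, 0.2708]}
```

>>> step_arm:
  deltas:
    - {"slide": [0,0,0],"angular": [0,0,-0.02],"fingers": 20}
    - {"slide": [0,0,0],"angular": [0,0,-0.04],"fingers": 20}
    - {"slide": [0,0,0],"angular": [0,0,-0.06],"fingers": 20}
    - {"slide": [0,0,0],"angular": [0,0,-0.08],"fingers": 20}
    - {"slide": [0,0,0],"angular": [0,0,-0.1],"fingers": 20}

```text
time: 12.38
position: [0.5147, -0.1056, 0.3362]
eef_rot: [2.052, 0.289, -2.084]
force: [1.7, -0.5, -1.2]
opening: 0.03
```

```bash
cat > t.py <<'E'
from h import *
A=[]
for i in range(6):
    s=manip.state();A.append([s['time'],yaw(s),s['torque'][2],s['tau'][5],s['joint_velocities'][5],*s['force'],s['opening']])
    if i<5: imaging.capture('side')
A=np.array(A);print(A.round(4)[[0,1,-1]]);print('mean torque',A[:,2].mean().round(4),'tau6',A[:,3].mean().round(4))
E
python3 t.py
```

```text
[[ 1.2375e+01 -1.2888e+00  1.2970e-01 -6.7200e-02 -1.5650e-01  1.7286e+00
  -5.2430e-01 -1.2139e+00  3.0000e-02]
 [ 1.2425e+01 -1.2892e+00  1.6010e-01 -1.3950e-01  3.1000e-02  1.1490e+00
  -5.6000e-03 -1.7534e+00  3.0400e-02]
 [ 1.2625e+01 -1.2877e+00  1.0580e-01 -6.0700e-02  1.6000e-03  1.1283e+00
  -1.8007e+00 -1.6373e+00  2.9800e-02]]
mean torque 0.1233 tau6 -0.0889
```

>>> step_arm:
  deltas:
    - {"slide": [0,0,0],"angular": [0,0,-0.02],"fingers": 20}
    - {"slide": [0,0,0],"angular": [0,0,-0.04],"fingers": 20}
    - {"slide": [0,0,0],"angular": [0,0,-0.06],"fingers": 20}
    - {"slide": [0,0,0],"angular": [0,0,-0.08],"fingers": 20}
    - {"slide": [0,0,0],"angular": [0,0,-0.1],"fingers": 20}

```text
time: 13.25
position: [0.5146, -0.1058, 0.3361]
eef_rot: [2.107, 0.19, -2.142]
force: [1.5, -3.5, -0.4]
opening: 0.0303
```

```bash
python3 t.py
```

```text
[[ 1.3250e+01 -1.3891e+00  1.8610e-01 -6.9400e-02 -1.5590e-01  1.5111e+00
  -3.5014e+00 -3.6300e-01  3.0300e-02]
 [ 1.3300e+01 -1.3895e+00  9.3100e-02 -1.4260e-01  3.0500e-02  1.6338e+00
  -4.8015e+00 -1.0380e-01  3.0200e-02]
 [ 1.3500e+01 -1.3881e+00  7.8900e-02 -6.3700e-02  2.3000e-03  1.1919e+00
  -4.4289e+00 -1.3723e+00  3.0200e-02]]
mean torque 0.1017 tau6 -0.0918
```

```bash
sed -i 's/range(6)/range(4)/;s/i<5/i<3/' t.py; sed -i 's/^A=np.*$/A=np.array(A);print("yaw",A[-1,1].round(4),"tz",A[:,2].round(3),"tau6",A[:,3].round(4),"F",A[-1,5:8].round(1),"op",A[-1,8].round(4))/' t.py; cat t.py
```

```text
from h import *
A=[]
for i in range(4):
    s=manip.state();A.append([s['time'],yaw(s),s['torque'][2],s['tau'][5],s['joint_velocities'][5],*s['force'],s['opening']])
    if i<3: imaging.capture('side')
A=np.array(A);print("yaw",A[-1,1].round(4),"tz",A[:,2].round(3),"tau6",A[:,3].round(4),"F",A[-1,5:8].round(1),"op",A[-1,8].round(4))
```

>>> step_arm:
  deltas:
    - {"slide": [0,0,0],"angular": [0,0,-0.02],"fingers": 20}
    - {"slide": [0,0,0],"angular": [0,0,-0.04],"fingers": 20}
    - {"slide": [0,0,0],"angular": [0,0,-0.06],"fingers": 20}
    - {"slide": [0,0,0],"angular": [0,0,-0.08],"fingers": 20}
    - {"slide": [0,0,0],"angular": [0,0,-0.1],"fingers": 20}

```text
time: 14.12
position: [0.5145, -0.106, 0.3362]
eef_rot: [2.16, 0.085, -2.196]
force: [1.0, -5.1, -1.1]
opening: 0.0301
```

```bash
python3 t.py
```

```text
yaw -1.4891 tz [0.22  0.175 0.126 0.13 ] tau6 [-0.07   -0.1578 -0.1325 -0.094 ] F [ 2.3 -5.6 -1.1] op 0.0304
```

>>> step_arm:
  deltas:
    - {"slide": [0,0,0],"angular": [0,0,-0.02],"fingers": 20}
    - {"slide": [0,0,0],"angular": [0,0,-0.04],"fingers": 20}
    - {"slide": [0,0,0],"angular": [0,0,-0.06],"fingers": 20}
    - {"slide": [0,0,0],"angular": [0,0,-0.08],"fingers": 20}
    - {"slide": [0,0,0],"angular": [0,0,-0.1],"fingers": 20}

```text
time: 14.9
position: [0.5144, -0.1062, 0.3361]
eef_rot: [-2.194, 0.025, 2.232]
force: [-0.2, -7.2, -1.1]
opening: 0.0306
```

```bash
python3 t.py
```

```text
yaw -1.5901 tz [0.164 0.096 0.068 0.102] tau6 [-0.069  -0.1574 -0.1321 -0.0935] F [ 1.3 -6.4 -0.9] op 0.03
```

>>> step_arm:
  deltas:
    - {"slide": [0,0,0],"angular": [0,0,-0.02],"fingers": 20}
    - {"slide": [0,0,0],"angular": [0,0,-0.04],"fingers": 20}
    - {"slide": [0,0,0],"angular": [0,0,-0.06],"fingers": 20}
    - {"slide": [0,0,0],"angular": [0,0,-0.08],"fingers": 20}
    - {"slide": [0,0,0],"angular": [0,0,-0.1],"fingers": 20}

```text
time: 15.68
position: [0.5143, -0.1064, 0.3361]
eef_rot: [-2.141, 0.133, 2.18]
force: [0.3, -6.1, -0.7]
opening: 0.0305
```

```bash
python3 t.py
```

```text
yaw -1.6912 tz [0.181 0.151 0.088 0.073] tau6 [-0.0679 -0.1563 -0.1311 -0.0925] F [ 0.1 -4.8 -2.2] op 0.0301
```

>>> step_arm:
  deltas:
    - {"slide": [0,0,0],"angular": [0,0,-0.02],"fingers": 20}
    - {"slide": [0,0,0],"angular": [0,0,-0.04],"fingers": 20}
    - {"slide": [0,0,0],"angular": [0,0,-0.06],"fingers": 20}
    - {"slide": [0,0,0],"angular": [0,0,-0.08],"fingers": 20}
    - {"slide": [0,0,0],"angular": [0,0,-0.1],"fingers": 20}

```text
time: 16.45
position: [0.5141, -0.1066, 0.3361]
eef_rot: [-2.085, 0.237, 2.125]
force: [0.0, -5.6, -1.3]
opening: 0.03
```

```bash
python3 t.py
```

```text
yaw -1.7923 tz [0.225 0.133 0.117 0.113] tau6 [-0.071  -0.1577 -0.1322 -0.0938] F [ 0.9 -5.4 -1.2] op 0.0303
```

>>> step_arm:
  deltas:
    - {"slide": [0,0,0],"angular": [0,0,-0.02],"fingers": 20}
    - {"slide": [0,0,0],"angular": [0,0,-0.04],"fingers": 20}
    - {"slide": [0,0,0],"angular": [0,0,-0.06],"fingers": 20}
    - {"slide": [0,0,0],"angular": [0,0,-0.08],"fingers": 20}
    - {"slide": [0,0,0],"angular": [0,0,-0.1],"fingers": 20}

```text
time: 17.23
position: [0.514, -0.1068, 0.3361]
eef_rot: [-2.027, 0.335, 2.068]
force: [0.6, -5.4, 0.1]
opening: 0.0302
```

```bash
python3 t.py
```

```text
yaw -1.8934 tz [0.223 0.135 0.092 0.139] tau6 [-0.0841 -0.17   -0.1445 -0.1061] F [ 0.9 -6.2 -0.8] op 0.0301
```

>>> step_arm:
  deltas:
    - {"slide": [0,0,0],"angular": [0,0,-0.02],"fingers": 20}
    - {"slide": [0,0,0],"angular": [0,0,-0.04],"fingers": 20}
    - {"slide": [0,0,0],"angular": [0,0,-0.06],"fingers": 20}
    - {"slide": [0,0,0],"angular": [0,0,-0.08],"fingers": 20}
    - {"slide": [0,0,0],"angular": [0,0,-0.1],"fingers": 20}

```text
time: 18.0
position: [0.5138, -0.107, 0.3361]
eef_rot: [-1.967, 0.429, 2.008]
force: [0.3, -5.8, -1.7]
opening: 0.0302
```

```bash
python3 t.py
```

```text
yaw -1.9944 tz [0.236 0.169 0.149 0.099] tau6 [-0.0974 -0.1831 -0.1576 -0.1193] F [ 0.6 -6.2 -0.3] op 0.0299
```

Contact was felt at about yaw −1.795: tau6 is repeatable to ±0.002 and then rises linearly, now about +0.026 (roughly 4 N). I'll continue in 0.1 rad steps.

>>> step_arm:
  deltas:
    - {"slide": [0,0,0],"angular": [0,0,-0.02],"fingers": 20}
    - {"slide": [0,0,0],"angular": [0,0,-0.04],"fingers": 20}
    - {"slide": [0,0,0],"angular": [0,0,-0.06],"fingers": 20}
    - {"slide": [0,0,0],"angular": [0,0,-0.08],"fingers": 20}
    - {"slide": [0,0,0],"angular": [0,0,-0.1],"fingers": 20}

```text
time: 18.77
position: [0.5136, -0.1071, 0.3361]
eef_rot: [-1.906, 0.518, 1.947]
force: [0.1, -5.8, -0.2]
opening: 0.0303
```

```bash
python3 t.py
```

```text
yaw -2.0953 tz [0.203 0.196 0.175 0.136] tau6 [-0.1108 -0.1962 -0.1707 -0.1324] F [ 0.2 -5.7 -1.1] op 0.0301
```

>>> step_arm:
  deltas:
    - {"slide": [0,0,0],"angular": [0,0,-0.02],"fingers": 20}
    - {"slide": [0,0,0],"angular": [0,0,-0.04],"fingers": 20}
    - {"slide": [0,0,0],"angular": [0,0,-0.06],"fingers": 20}
    - {"slide": [0,0,0],"angular": [0,0,-0.08],"fingers": 20}
    - {"slide": [0,0,0],"angular": [0,0,-0.1],"fingers": 20}

```text
time: 19.55
position: [0.5134, -0.1073, 0.3361]
eef_rot: [-1.842, 0.603, 1.884]
force: [0.0, -5.9, 0.6]
opening: 0.0306
```

```bash
python3 t.py
```

```text
yaw -2.1961 tz [0.326 0.2   0.219 0.163] tau6 [-0.1242 -0.2094 -0.184  -0.1457] F [ 0.8 -6.5 -1.1] op 0.0302
```

>>> step_arm:
  deltas:
    - {"slide": [0,0,0],"angular": [0,0,-0.02],"fingers": 20}
    - {"slide": [0,0,0],"angular": [0,0,-0.04],"fingers": 20}
    - {"slide": [0,0,0],"angular": [0,0,-0.06],"fingers": 20}
    - {"slide": [0,0,0],"angular": [0,0,-0.08],"fingers": 20}
    - {"slide": [0,0,0],"angular": [0,0,-0.1],"fingers": 20}

```text
time: 20.32
position: [0.5132, -0.1074, 0.3362]
eef_rot: [-1.777, 0.684, 1.819]
force: [0.4, -5.3, -0.3]
opening: 0.0303
```

```bash
python3 t.py
```

```text
yaw -2.297 tz [0.285 0.194 0.223 0.228] tau6 [-0.1377 -0.2226 -0.1972 -0.1589] F [ 0.5 -6.  -1. ] op 0.0299
```

Nip is about 9.4 N by torque and 10.5 N by angle. One more 0.1 rad, then release and rise.

>>> step_arm:
  deltas:
    - {"slide": [0,0,0],"angular": [0,0,-0.02],"fingers": 20}
    - {"slide": [0,0,0],"angular": [0,0,-0.04],"fingers": 20}
    - {"slide": [0,0,0],"angular": [0,0,-0.06],"fingers": 20}
    - {"slide": [0,0,0],"angular": [0,0,-0.08],"fingers": 20}
    - {"slide": [0,0,0],"angular": [0,0,-0.1],"fingers": 20}

```text
time: 21.1
position: [0.513, -0.1075, 0.3361]
eef_rot: [-1.711, 0.76, 1.753]
force: [0.1, -5.7, -0.9]
opening: 0.0304
```

```bash
python3 t.py
```

```text
yaw -2.3978 tz [0.314 0.258 0.174 0.145] tau6 [-0.1512 -0.2359 -0.2105 -0.1722] F [-0.2 -6.2 -0.2] op 0.0301
```

>>> step_arm:
  deltas:
    - {"slide": [0,0,0],"angular": [0,0,0],"fingers": 40}
    - {"slide": [0,0,0],"angular": [0,0,0],"fingers": 60}
    - {"slide": [0,0,0],"angular": [0,0,0],"fingers": 80}
    - {"slide": [0,0,0.03],"angular": [0,0,0],"fingers": 80}
    - {"slide": [0,0,0.08],"angular": [0,0,0],"fingers": 80}

```text
time: 21.88
position: [0.5127, -0.1071, 0.4153]
eef_rot: [-1.707, 0.761, 1.758]
force: [1.4, 0.5, -0.3]
opening: 0.0652
```

```bash
python3 -c "
from h import *
s=st();print(R.from_rotvec(s['eef_rot']).as_matrix()[:,1])"
```

```text
yaw(y-axis) -2.398 {'time': 21.875, 'position': [0.5127, -0.1071, 0.4153], 'force': [1.4338, 0.5045, -0.3224], 'torque': [0.1506, -0.3026, 0.0239], 'opening': 0.0652, 'joint_positions': [0.1008, 0.2102, -0.2086, -0.0138, -1.1763, -0.9228]}
[-0.7359951  -0.6768844   0.01177776]
```

>>> step_arm:
  deltas:
    - {"slide": [0.025,0.025,0],"angular": [0,0,0],"fingers": 80}
    - {"slide": [0.053,0.049,0],"angular": [0,0,0],"fingers": 80}
    - {"slide": [0.053,0.049,0],"angular": [0,0,0],"fingers": 80}
    - {"slide": [0.053,0.049,0],"angular": [0,0,0],"fingers": 80}
    - {"slide": [0.053,0.049,0],"angular": [0,0,0],"fingers": 80}

```text
time: 22.5
position: [0.5651, -0.0586, 0.4153]
eef_rot: [-1.706, 0.762, 1.758]
force: [0.3, 0.2, -0.6]
opening: 0.0698
```

Run:
```python
from h import *
import pickle
s=st();s,w=cap('wrist');_,e=cap('side');pickle.dump((s,w,e),open('p5.pkl','wb'))
C=cfw(s,w);K=w['intrinsics']
p=proj(C,K,[.525,-.103,.148]).astype(int);u,v=p-[55,55];u,v=max(u,0),max(v,0);print(u,v)
b=cv2.resize(w['frame'][v:v+110,u:u+110],(440,440),interpolation=2)
p0=pickle.load(open('p0.pkl','rb'))[1][1]['frame']
g=lambda f:cv2.resize(f[195:275,245:335],(247,220),interpolation=2)
cv2.imwrite('pics/i.png',np.hstack([b,np.vstack([g(p0),g(e['frame'])])]))
```

```text
yaw(y-axis) -2.3987 {'time': 22.5, 'position': [0.5651, -0.0586, 0.4153], 'force': [0.2608, 0.182, -0.6322], 'torque': [0.0589, -0.1618, -0.0454], 'opening': 0.0698, 'joint_positions': [0.1785, 0.2864, -0.1042, -0.0157, -1.2037, -1.0007]}
188 68
```

View pics/i.png

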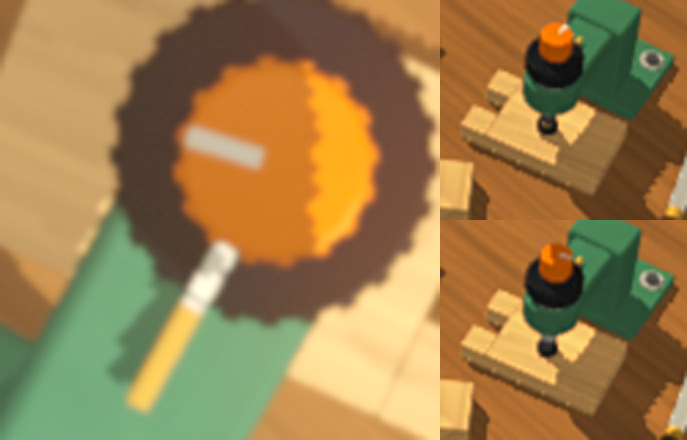

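The ring mark and the index are still in line (60.4° against 59.7°). The knob line turned about 1.19 rad against 1.21 rad of arm turn, so there was no real slip. The side views show the board where it was.

```bash
python3 -c "
from h import *
print(manip.hand_in())"
```

```text
the job is handed in; nothing more can be done
None
```

The hold-down is set and the job is handed in (at about 22.6 s of the 72 s allowed); the hand-in gave no verdict.

- **Ring:** I turned it about 1.07 rad clockwise. Released and seen from above, its mark looked 5–8° past the index, so I gripped it again and turned it back 0.115 rad. In the last close view the mark and index lines agree within about 1°. The first measurements of the mark's angle disagreed by up to 10°, because the camera was looking at a slant. The view from straight above settled it.
- **Knob:** its line kept the same offset to the index through both ring turns. I then turned it 1.21 rad clockwise with the fingertips about 6 mm above the ring. The last joint's torque stayed level, then rose linearly from about yaw −1.795, which I took as the nose meeting the board.
- **Nip:** I have no direct reading of the force. It comes to about 12.6 N by angle past contact and about 11.3 N by torque rise (0.079 N m). The torque slope was 0.131 N m per rad against the stated 0.147, so the two do not agree exactly, but both are well inside 7–17 N. The knob line turned about 1.19 rad in the pictures, so hardly any slip.
- **Release and surroundings:** the gripper is open and clear of the hold-down. In the side views before and after, the board has not moved. I did not measure the bystanders one by one, but the arm never came near them.

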